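# Find the free play of a copper wheel's crank and bolt it in the middle

## Task

Feel out the free play in the crank on the copper wire wheel: by its upright handle turn the crank gently clockwise (seen from above) until the springy drive clearly resists with a few newtons, then anticlockwise until it resists the same way, without ever forcing it so hard that the wire wheel itself turns. Then set the crank in the middle of that free play, where its lock bolt fits, push the bolt fully home towards the pivot and let go, leaving the loose things around it where they lie.

Things in the scene. Friction and masses are not known exactly. Their poses are not given: they have to be found in the camera images.
- drive: Aluminium base plate 190 x 190 x 12 mm fixed to the table; a dark round pedestal in its middle carries a level copper wire wheel of radius 88 mm (top 65 mm above the table) and above that the crank. Origin: on the pivot axis, at table height. z up; the crank points roughly along y (within 0.45 rad).
- pivot (a point): Point on the vertical pivot axis of crank and wheel, 128 mm above the table, level with the middle of the handle. Below it is the crank's round steel cap, radius 56 mm, top 110 mm above the table, with a centre bolt to 115 mm.
- handle (a point): Middle of the crank's upright handle, a round copper post 16 mm in diameter, 155 mm from the pivot axis, on a flat steel arm 22 mm wide whose top is 89 mm above the table; the post's top is 154 mm above the table. This point lies on the post's axis, 128 mm above the table; its x axis points outwards from the pivot.
- crank: The crank turns level about the pivot (origin on that axis). It moves freely, with about 0.8 N at the handle, only in a play of some 20 to 40 mm of handle travel, marked nowhere; it starts inside it and stays where it is left in it. Past either end a spring resists, alike on both sides, about 1.2 N per mm of handle travel. Leaning on it with 3 to 8 N at the handle is enough and safe.
- coupling (a joint): Wind-up of the drive's spring in rad, hidden under the crank's cap: 0 while the crank is in its free play, negative when it leans clockwise, positive anticlockwise; 0.01 rad is about 2 N at the handle. It does not tell where the play lies.
- wheel_bead (a point): Steel bead 12 mm in diameter on the rim of the wire wheel, 85 mm from the pivot axis, 60 mm above the table. Wheel and bead stand still unless the crank is forced with more than about 15 N at the handle: then the wheel slips round, which is a fault. Neither bead nor axes of this point tell where the play lies.
- bolt_tab (a point): Middle of the lock bolt's upright steel tab, 124 mm above the table, on the crank arm between handle and pivot. The tab is 12 mm wide across the arm, 10 mm thick along it, top 136 mm above the table; the arm's two low cheeks beside it are 105 mm high. It turns with the crank; behind it, towards the handle, 40 mm of the arm is free.
- bolt (a joint): Travel of the lock bolt in m, along the crank arm straight towards the pivot: 0 fully out (tab middle 101 mm from the pivot axis), 0.026 fully home at a hard stop (75 mm). About 1.5 N of friction; stays where it is left. Under the cap its 10 mm bar enters a hidden 13 mm notch that faces the middle of the free play: more than some 4 mm off it (at the handle) it butts after about 6 mm.
- collar: Bystander: loose copper collar, 24 mm across, 12 mm high, lying on the base plate at one corner; origin at its underside.
- nut: Bystander: loose steel nut, 22 mm across, 10 mm high, lying on the base plate at another corner; origin at its underside.
- spool: Bystander: spool of copper, 52 mm across, 50 mm high; origin at its underside.
- tape: Bystander: clear roll of tape, 90 mm across, 24 mm high; origin at its underside.
- driver_grip (a point): Bystander: screwdriver lying on the table; middle of its handle.
- spanner_grip (a point): Bystander: spanner lying on the table; middle of its handle.
- tin: Bystander: aluminium tin with dark lid, 60 mm across, 80 mm high; origin at its underside.

How it is judged:
By the outcome, as a careful person would: the job done as asked, in the order asked, and still so for the second after the job is handed in, with the robot touching nothing.
It also fails if it takes over 64 s, if anything falls off the work surface, if the arm or the gripper's body presses on something with over 40 N, if the wrist force passes 120 N, or if a joint passes its speed limit or range.

## Robot

A 6-joint arm with a two-finger parallel gripper is mounted at the origin on the work surface. World frame = base frame: x ahead of the robot, y to its left, z up, the work surface at z = 0. Lengths are in m, angles in degrees, forces in N, time in s.
With the tool pointing down it reaches from about 0.35 to 0.875 m from the base axis. Payload 4.2 kg.
Tool frame: the origin (TCP) lies midway between the tips of the shut fingers; the grasp point (between the pads) lies 19 mm behind it; z points along the fingers, y is the direction in which the jaws open and shut (so a half turn about z gives the same grasp; the last joint's range is limited). The gripper opens to 87 mm and grips with 3 to 60 N. Pads are 19 mm wide; open, the fingers measure 117 mm over their backs; the gripper's body (75 mm by 190 mm) begins 51 mm behind the grasp point.
Start: joints at [81.681, 22.042, 0.453, 0, -68.411, -14.817], TCP at [0.246, 0.575, 0.223] pointing down, gripper open.
Joint ranges: [-179.83, 179.83], [-69.29, 118.12], [-61.27, 80.66], [-181.25, 117.63], [-171.15, -9.14], [-177.46, 177.46]. Speed limits (degrees/s): [159.86, 159.86, 180, 180, 180, 180].

## Interface

Orientations are given as a 3x3 rotation matrix whose columns are the frame's x, y, z axes.
In Python, from station import r gives the robot as it stands.
- The arm moves only by the tool carry_out, never from a script. Its argument "steps" is a list of rows, each a list of 2 entries, a list of its own where there are three numbers: the shift along the tool's x, y, z in cm, then the turn about the tool's z in degrees. In form: [[[x, y, z], twist], ...]. A call has 1 to 20 rows; each row is the pose to reach, as a shift and turn from the pose measured when the call began, along the tool's axes at that moment; what a row does not reach only later rows make up. A row lasts 1/10 s, in which the tool goes at most 50 mm and 8.59 degrees, less where a joint would pass 70% of its speed; a pose out of reach is approached as far as the arm can. A call with a gripper value outside its range is refused whole. "gripper" is the gripper's target within -1 to 1 (fully open at 1, half-way at 0, shut at -1), set as the call begins (left out, the last holds). The fingers move at their own pace and stop on an object; the grip force is fixed at half the most. Time passes only in rows, so rows that repeat a pose let the fingers close. It gives the time, the measured TCP pose, the force and the opening at its end, in the units of the state.
- r.sense(): the state, without advancing time (a new reading comes with each control period).
- r.capture(name): name is "side" or "top" or "wrist"; returns the picture (480x640x3 uint8, red, green, blue); there is no depth.
- r.calibration(name): a dict with "camera_matrix" (3x3 intrinsics, pixels), "world_from_camera" (4x4, takes a point from camera to world coordinates). Camera axes: x right, y up, looking along -z (the intrinsics and any distortion apply to the point x, -y, -z); pixel columns grow to the right and rows downward; lengths in m; the calibration is good to about 2 mm. A picture is of the moment at which its call begins: read the wrist's pose just before it. calibration takes no time and is no camera call; for the wrist camera it gives the pose at the moment of the call.
- r.finish_job(): hands the job in, once; it reports no verdict.
Trained networks look in the newest picture that a camera, given by its name, has taken for a name from the list of things; names that differ only in an ending like _2 or _b are one class to them, and where a whole thing is asked for, a point or a joint stands for the part that bears it (a point fixed in the world has none). Each returns a list of dicts, best first, with "confidence" (0 to 1); they miss things now and then, are a little off and sometimes report something else, mostly with a low value. They report only what shows in the picture. A call takes as long as a camera call.
- r.cut_out(camera, target): "pixels" (480x640 bool, what is visible of it).
- r.place_of(camera, target): "centre" ([x, y, z] in m, in world coordinates, good to about 4 mm: a listed point, or the origin of a listed thing).
The state is a dict: "time_s": time; "joints": joint angles; "joint_velocities": joint speeds; "effort": joint torques, N m; "tcp_pos": TCP position; "ee_rot": TCP orientation; "wrist_force": force on the tool from outside, world axes, zero at the start; "moment": the same for the moment, N m; "gripper_width": opening from 0.0 (shut) to 1.0 (fully open).
Only numpy, scipy, OpenCV 4.12 (cv2) and the standard library are available. Lean on these libraries where they do the work, as an engineer would, in place of code of your own. Each camera call takes 0.05 s, during which the arm holds its last target. There are 200 camera calls.

## Working session

There is one attempt and no reset: what is moved stays moved. The work goes in short steps, Python scripts to look and compute and a tool call to move; the robot and the scene stay as the last step left them, time stands still between calls to the robot, and variables do not carry over. Pictures are saved under pics/ and viewed, about 8 in all and at most 12, crops included, and the job is handed in when it is done.

Besides the shell and the picture viewer there is one more tool, called after "Request:" by a JSON object that holds its "name" and its "arguments". carry_out: Moves the arm, as the interface text tells. Its arguments: {"type":"object","properties":{"steps":{"type":"array","items":{"type":"array"}},"gripper":{"type":"number"}},"required":["steps"]}

```bash
ls; mkdir -p pics; cat > h.py <<'E'
from station import r
import numpy as np, cv2
def save(cam,name):
    im=r.capture(cam); cv2.imwrite(f'pics/{name}.png',im[:,:,::-1]); return im
def places(cam,names):
    for n in names:
        for d in r.place_of(cam,n)[:2]: print(cam,n,np.round(d['centre'],4),round(d['confidence'],2))
E
python3 - <<'E'
from h import *
s=r.sense(); print(s)
a=save('top','top1'); b=save('side','side1')
names=['pivot','handle','bolt_tab','wheel_bead','tin','spool','tape','driver_grip','spanner_grip','collar','nut']
places('top',names); places('side',names[:4]+['tin','spool'])
E
```

```text
pics
{'time_s': 0.0, 'joints': array([ 8.16793305e+01,  2.20899193e+01,  3.78584459e-01, -2.96211131e-02,
       -6.84114832e+01, -1.48182102e+01]), 'joint_velocities': array([ 0.02654959,  0.06860997, -0.05948978, -0.12104458,  0.02915865,
        0.00174028]), 'effort': array([-5.01838076e-04, -3.90668929e+01,  1.87400937e+01,  4.21993956e+00,
        1.09371936e-02, -2.02691090e-04]), 'tcp_pos': array([0.24532484, 0.57416895, 0.22145868]), 'ee_rot': array([[ 9.19480119e-01, -3.93135720e-01, -7.85856661e-04],
       [-3.93136496e-01, -9.19477834e-01, -2.05140261e-03],
       [ 8.39018600e-05,  2.19517285e-03, -9.99997587e-01]]), 'wrist_force': array([0.37240027, 0.23994596, 0.11197738]), 'moment': array([ 0.02658446, -0.00670232, -0.00753142]), 'gripper_width': 0.9999788426913429}
top pivot [ 0.5385 -0.0294  0.1272] 0.65
top handle [0.5929 0.1132 0.1293] 0.74
top bolt_tab [0.5751 0.0618 0.126 ] 0.62
top wheel_bead [ 0.5779 -0.1062  0.0579] 0.83
top tin [ 0.5695 -0.4448 -0.0035] 0.79
top tin [ 0.4498 -0.0805  0.0118] 0.45
top spool [0.4025 0.3276 0.0007] 0.85
top tape [ 0.6086  0.2932 -0.0024] 0.95
top driver_grip [0.4437 0.4294 0.0112] 0.9
top spanner_grip [ 0.3787 -0.4053  0.0042] 0.7
top collar [ 0.4493 -0.0801  0.0089] 0.44
top nut [ 0.5816 -0.117   0.014 ] 0.47
side pivot [ 0.5398 -0.0281  0.1295] 0.81
side pivot [ 0.5796 -0.1198  0.0158] 0.26
side handle [0.5913 0.1153 0.1293] 0.92
side handle [ 0.4483 -0.0796  0.0114] 0.41
side bolt_tab [0.5765 0.0591 0.1248] 0.48
side wheel_bead [ 0.582  -0.1067  0.0633] 0.61
side tin [ 5.743e-01 -4.406e-01  4.000e-04] 0.64
side tin [0.5762 0.0566 0.1255] 0.35
side spool [ 0.4052  0.3261 -0.0006] 0.81
```

View pics/top1.png

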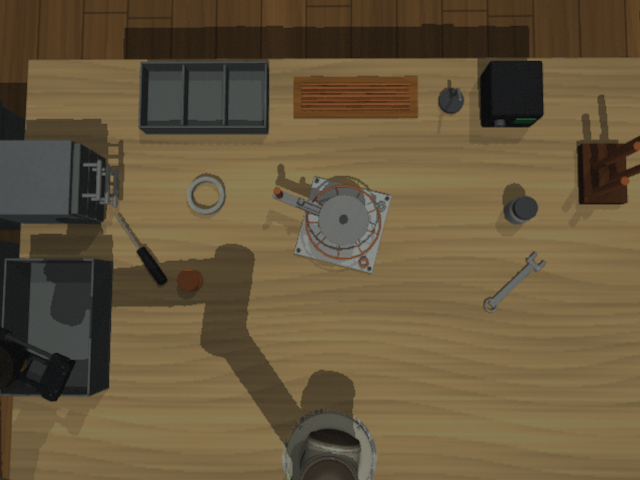

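View pics/side1.png

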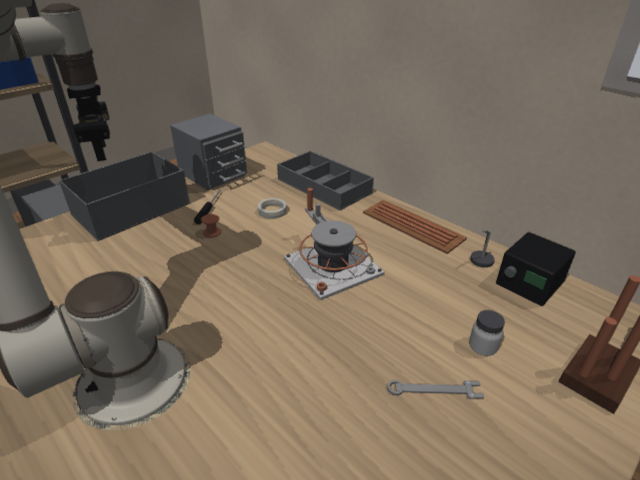

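The top view shows the pivot near pixel (343,219), the handle at (278,191) and the tab at about (305,203). The networks agree with this. The crank points about 70° from world x. I'll move above the handle with the jaws tangential: tool x inwards, tool y anticlockwise.

Request:
{"name": "carry_out", "arguments": {"steps": [[[2, 1, 0], 5], [[6, 3.5, 0], 12], [[10, 6, 0], 19], [[14, 8, 0], 26], [[18, 10.5, 0], 33], [[22, 12.5, 0], 40], [[26, 15, 0], 47], [[30, 17.5, 0], 54], [[34, 19.5, 0], 61], [[38, 22, 0], 68], [[42, 24.2, 0], 75], [[46, 26.5, 0], 81], [[49, 28.2, 0], 86], [[50, 28.8, 0], 87.2], [[50, 28.8, 0], 87.2], [[50, 28.8, 0], 87.2], [[50, 28.8, 0], 87.2]], "gripper": 1}}

```text
time_s: 2.65
tcp_pos: [0.5915, 0.1146, 0.2228]
ee_rot: [[-0.345, -0.938, 0.0], [-0.938, 0.345, 0.0], [-0.0, 0.0, -1.0]]
wrist_force: [-0.4, -0.2, 0.1]
gripper_width: 1.001
```

```bash
python3 - <<'E'
from h import *
s=r.sense(); print(s['time_s'],s['tcp_pos'],s['ee_rot'].round(3),s['wrist_force'],s['joints'])
save('wrist','w1')
places('wrist',['pivot','handle','bolt_tab'])
c=r.calibration('wrist');print(c)
E
```

```text
2.65 [0.59149987 0.11464032 0.22275289] [[-0.345 -0.938  0.   ]
 [-0.938  0.345  0.   ]
 [-0.     0.    -1.   ]] [-0.37257942 -0.1672281   0.12619476] [ 2.63421387e+01  1.98427589e+01 -2.84755971e+00 -1.41096769e-02
 -6.72985437e+01 -4.65384610e+01]
wrist handle [0.5968 0.113  0.1264] 0.8
{'camera_matrix': array([[384.67410695,   0.        , 323.99741976],
       [  0.        , 384.67410695, 237.64563657],
       [  0.        ,   0.        ,   1.        ]]), 'world_from_camera': array([[-9.38281428e-01, -3.34549527e-01, -8.77757109e-02,
         5.67653387e-01],
       [ 3.45872408e-01, -9.07921954e-01, -2.36748817e-01,
         5.04678876e-02],
       [-4.89290154e-04, -2.52496214e-01,  9.67597759e-01,
         3.85825974e-01],
       [ 0.00000000e+00,  0.00000000e+00,  0.00000000e+00,
         1.00000000e+00]])}
```

View pics/w1.png

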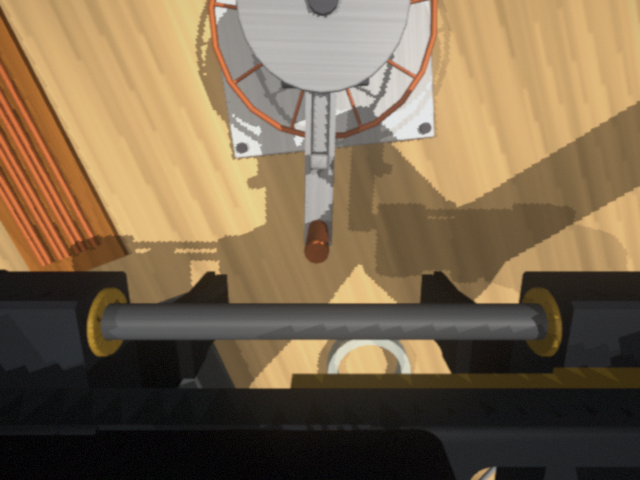

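The wrist view shows the handle post from about (318,228) to (317,255), the tab at (320,160) and the cap's centre bolt at (322,3). The handle sits slightly clockwise of the jaw centre. I'll check this numerically.

```bash
cat >> h.py <<'E'
def ray(cam,u,v,z):
    c=r.calibration(cam);K=c['camera_matrix'];T=c['world_from_camera']
    d=np.linalg.inv(K)@[u,v,1]; d=T[:3,:3]@(d*[1,-1,-1]); o=T[:3,3]
    return o+d*(z-o[2])/d[2]
E
python3 - <<'E'
from h import *
s=r.sense();R=s['ee_rot'];p=s['tcp_pos']
for n,u,v,z in [('top',317,254,.154),('base',319,223,.089),('tabtop',320,160,.136),('centre',322,3,.115)]:
    q=ray('wrist',u,v,z); print(n,q.round(4),'tool cm',(R.T@(q-p)*100).round(2))
E
```

```text
top [0.5965 0.1157 0.154 ] tool cm [-0.28 -0.4   6.88]
base [0.5941 0.1105 0.089 ] tool cm [ 0.28 -0.36 13.38]
tabtop [0.575  0.0627 0.136 ] tool cm [ 5.43 -0.22  8.68]
centre [ 0.5407 -0.0265  0.115 ] tool cm [14.99 -0.09 10.78]
```

Request:
{"name": "carry_out", "arguments": {"steps": [[[0, -0.35, 2], 1], [[0, -0.35, 5], 1], [[0, -0.35, 8], 1], [[0, -0.35, 10], 1], [[0, -0.35, 11.5], 1], [[0, -0.35, 11.8], 1], [[0, -0.35, 11.8], 1]]}}

```text
time_s: 3.55
tcp_pos: [0.595, 0.1135, 0.1048]
ee_rot: [[-0.361, -0.932, -0.0], [-0.932, 0.361, -0.0], [0.0, 0.0, -1.0]]
wrist_force: [0.4, 0.5, 0.5]
gripper_width: 1.002
```

Request:
{"name": "carry_out", "arguments": {"steps": [[[0, 0, 0], 0], [[0, 0, 0], 0], [[0, 0, 0], 0], [[0, 0, 0], 0], [[0, 0, 0], 0], [[0, 0, 0], 0], [[0, 0, 0], 0], [[0, 0, 0], 0], [[0, 0, 0], 0], [[0, 0, 0], 0]], "gripper": -1}}

```text
time_s: 4.55
tcp_pos: [0.5951, 0.1135, 0.1047]
ee_rot: [[-0.361, -0.932, 0.0], [-0.932, 0.361, -0.0], [0.0, -0.0, -1.0]]
wrist_force: [0.5, -1.0, -1.0]
gripper_width: 0.175
```

The post is gripped at about 15 mm opening. I'll turn clockwise in small stages along the arc and watch the tangential force.

Request:
{"name": "carry_out", "arguments": {"steps": [[[0, -0.1, 0], 0.4], [[0, -0.2, 0], 0.7], [[0, -0.3, 0], 1.1], [[0, -0.4, 0], 1.5], [[0, -0.4, 0], 1.5], [[0, -0.4, 0], 1.5]]}}

```text
time_s: 5.15
tcp_pos: [0.5988, 0.112, 0.1047]
ee_rot: [[-0.386, -0.923, -0.0], [-0.923, 0.386, -0.0], [0.0, -0.0, -1.0]]
wrist_force: [-0.8, 0.9, 1.2]
gripper_width: 0.174
```

Request:
{"name": "carry_out", "arguments": {"steps": [[[0, -0.1, 0], 0.4], [[0, -0.2, 0], 0.7], [[0, -0.3, 0], 1.1], [[0, -0.3, 0], 1.1], [[0, -0.3, 0], 1.1]]}}

```text
time_s: 5.65
tcp_pos: [0.6016, 0.1108, 0.1047]
ee_rot: [[-0.403, -0.915, -0.0], [-0.915, 0.403, -0.0], [0.0, -0.0, -1.0]]
wrist_force: [-1.2, -0.4, 0.7]
gripper_width: 0.175
```

Request:
{"name": "carry_out", "arguments": {"steps": [[[0, -0.1, 0], 0.4], [[0, -0.2, 0], 0.7], [[0, -0.3, 0], 1.1], [[0, -0.3, 0], 1.1], [[0, -0.3, 0], 1.1]]}}

```text
time_s: 6.15
tcp_pos: [0.6042, 0.1096, 0.1047]
ee_rot: [[-0.421, -0.907, -0.0], [-0.907, 0.421, -0.0], [0.0, 0.0, -1.0]]
wrist_force: [-1.9, 1.6, 1.5]
gripper_width: 0.177
```

Request:
{"name": "carry_out", "arguments": {"steps": [[[0, -0.1, 0], 0.4], [[0, -0.2, 0], 0.7], [[0, -0.2, 0], 0.7], [[0, -0.2, 0], 0.7]]}}

```text
time_s: 6.55
tcp_pos: [0.6057, 0.1089, 0.1047]
ee_rot: [[-0.432, -0.902, -0.001], [-0.902, 0.432, -0.0], [0.001, 0.001, -1.0]]
wrist_force: [-2.9, 2.0, 3.0]
gripper_width: 0.176
```

Request:
{"name": "carry_out", "arguments": {"steps": [[[0, -0.1, 0], 0.4], [[0, -0.15, 0], 0.5], [[0, -0.15, 0], 0.5], [[0, -0.15, 0], 0.5]]}}

```text
time_s: 6.95
tcp_pos: [0.6068, 0.1084, 0.1046]
ee_rot: [[-0.44, -0.898, -0.002], [-0.898, 0.44, -0.0], [0.001, 0.001, -1.0]]
wrist_force: [-4.3, 3.3, 1.5]
gripper_width: 0.175
```

Request:
{"name": "carry_out", "arguments": {"steps": [[[0, -0.1, 0], 0.3], [[0, -0.1, 0], 0.3], [[0, -0.1, 0], 0.3]]}}

```text
time_s: 7.25
tcp_pos: [0.6073, 0.1081, 0.1046]
ee_rot: [[-0.445, -0.896, -0.002], [-0.896, 0.445, 0.0], [0.001, 0.002, -1.0]]
wrist_force: [-5.2, 3.2, 2.8]
gripper_width: 0.175
```

Clockwise lean is about 6.1 N tangential, with a slope of about 1.2 N/mm, so this is the spring. Now anticlockwise: quickly back through known free play, then in small stages.

Request:
{"name": "carry_out", "arguments": {"steps": [[[0, 0.2, 0], -0.7], [[0, 0.4, 0], -1.5], [[0.01, 0.6, 0], -2.2], [[0.02, 0.8, 0], -3], [[0.03, 1.0, 0], -3.7], [[0.05, 1.2, 0], -4.4], [[0.06, 1.4, 0], -5.2], [[0.08, 1.6, 0], -5.9], [[0.1, 1.8, 0], -6.7], [[0.13, 2.0, 0], -7.4], [[0.13, 2.0, 0], -7.4]]}}

```text
time_s: 8.35
tcp_pos: [0.5886, 0.1159, 0.1047]
ee_rot: [[-0.325, -0.946, -0.002], [-0.946, 0.325, -0.0], [0.001, 0.002, -1.0]]
wrist_force: [0.2, -1.3, -1.1]
gripper_width: 0.176
```

Request:
{"name": "carry_out", "arguments": {"steps": [[[0, 0.2, 0], -0.7], [[0, 0.4, 0], -1.5], [[0.01, 0.6, 0], -2.2], [[0.01, 0.6, 0], -2.2], [[0.01, 0.6, 0], -2.2]]}}

```text
time_s: 8.85
tcp_pos: [0.5827, 0.1178, 0.1047]
ee_rot: [[-0.288, -0.958, -0.003], [-0.958, 0.288, -0.0], [0.001, 0.002, -1.0]]
wrist_force: [0.1, -1.1, -0.9]
gripper_width: 0.176
```

Request:
{"name": "carry_out", "arguments": {"steps": [[[0, 0.2, 0], -0.7], [[0, 0.3, 0], -1.1], [[0, 0.3, 0], -1.1], [[0, 0.3, 0], -1.1]]}}

```text
time_s: 9.25
tcp_pos: [0.5798, 0.1186, 0.1047]
ee_rot: [[-0.27, -0.963, -0.003], [-0.963, 0.27, -0.0], [0.001, 0.002, -1.0]]
wrist_force: [-0.0, -2.1, -0.7]
gripper_width: 0.178
```

Request:
{"name": "carry_out", "arguments": {"steps": [[[0, 0.2, 0], -0.7], [[0, 0.3, 0], -1.1], [[0, 0.3, 0], -1.1], [[0, 0.3, 0], -1.1]]}}

```text
time_s: 9.65
tcp_pos: [0.5768, 0.1194, 0.1047]
ee_rot: [[-0.251, -0.968, -0.003], [-0.968, 0.251, -0.0], [0.001, 0.003, -1.0]]
wrist_force: [1.2, -3.2, -0.0]
gripper_width: 0.176
```

Request:
{"name": "carry_out", "arguments": {"steps": [[[0, 0.2, 0], -0.7], [[0, 0.3, 0], -1.1], [[0, 0.3, 0], -1.1], [[0, 0.3, 0], -1.1]]}}

```text
time_s: 10.05
tcp_pos: [0.5738, 0.1201, 0.1047]
ee_rot: [[-0.233, -0.973, -0.003], [-0.973, 0.233, -0.0], [0.001, 0.003, -1.0]]
wrist_force: [0.3, -2.2, -0.7]
gripper_width: 0.178
```

Request:
{"name": "carry_out", "arguments": {"steps": [[[0, 0.2, 0], -0.7], [[0, 0.3, 0], -1.1], [[0, 0.3, 0], -1.1], [[0, 0.3, 0], -1.1]]}}

```text
time_s: 10.45
tcp_pos: [0.5712, 0.1207, 0.1047]
ee_rot: [[-0.214, -0.977, -0.002], [-0.977, 0.214, -0.0], [0.001, 0.002, -1.0]]
wrist_force: [2.7, -4.3, -2.2]
gripper_width: 0.172
```

Request:
{"name": "carry_out", "arguments": {"steps": [[[0, 0.1, 0], -0.4], [[0, 0.2, 0], -0.7], [[0, 0.2, 0], -0.7], [[0, 0.2, 0], -0.7]]}}

```text
time_s: 10.85
tcp_pos: [0.5696, 0.121, 0.1047]
ee_rot: [[-0.202, -0.979, -0.001], [-0.979, 0.202, -0.0], [0.001, 0.001, -1.0]]
wrist_force: [4.4, -5.0, -2.9]
gripper_width: 0.178
```

Request:
{"name": "carry_out", "arguments": {"steps": [[[0, 0.1, 0], -0.3], [[0, 0.1, 0], -0.3], [[0, 0.1, 0], -0.3]]}}

```text
time_s: 11.15
tcp_pos: [0.5693, 0.1211, 0.1047]
ee_rot: [[-0.197, -0.98, -0.0], [-0.98, 0.197, -0.0], [0.0, 0.0, -1.0]]
wrist_force: [4.2, -4.3, -3.3]
gripper_width: 0.179
```

```bash
python3 - <<'E'
from h import *
s=r.sense();R=s['ee_rot'];p=s['tcp_pos']
print(p,s['wrist_force'],(R.T@s['wrist_force']).round(2), np.degrees(np.arctan2(-R[1,0],-R[0,0])))
r.capture('top'); places('top',['wheel_bead']); places('top',['pivot'])
E
```

```text
[0.56925078 0.12112257 0.1047422 ] [ 4.2421882  -4.26656004 -3.33236131] [ 3.35 -5.    3.33] 78.66118909074
top wheel_bead [ 0.5798 -0.1048  0.0603] 0.92
top pivot [ 0.5369 -0.0276  0.1289] 0.95
```

Both ends are felt: +6.1 N clockwise and about −5.2 N anticlockwise. The bead hasn't moved, and the chord is 40.2 mm, which fits R=155 mm. Play is about 32 mm and its middle is about 7.3° clockwise from here, so I'll set the crank there.

Request:
{"name": "carry_out", "arguments": {"steps": [[[0, -0.2, 0], 0.7], [[0, -0.4, 0], 1.5], [[0.01, -0.6, 0], 2.2], [[0.02, -0.8, 0], 3], [[0.03, -1.0, 0], 3.7], [[0.05, -1.2, 0], 4.4], [[0.06, -1.4, 0], 5.2], [[0.08, -1.6, 0], 5.9], [[0.1, -1.8, 0], 6.7], [[0.12, -1.97, 0], 7.3], [[0.12, -1.97, 0], 7.3], [[0.12, -1.97, 0], 7.3]]}}

```text
time_s: 12.5
tcp_pos: [0.5883, 0.116, 0.1047]
ee_rot: [[-0.32, -0.948, -0.001], [-0.948, 0.32, -0.0], [0.001, 0.0, -1.0]]
wrist_force: [-1.7, -1.8, 0.2]
gripper_width: 0.176
```

```bash
python3 - <<'E'
from h import *
s=r.sense();R=s['ee_rot'];p=s['tcp_pos']
cw=np.array([.6073,.1081]);cc=np.array([.5693,.1211])
u=(cc-cw)/np.linalg.norm(cc-cw)
print(p,(R.T@s['wrist_force']).round(2), np.degrees(np.arctan2(-R[1,0],-R[0,0])),'off mid ccw mm',(p[:2]-(cw+cc)/2)@u*1e3)
E
```

```text
[0.58833575 0.11599079 0.10466868] [ 2.3   1.05 -0.24] 71.35626620849489 off mid ccw mm 0.41635291279241776
```

The crank is within about 0.1 mm of the wanted middle. I'll release, rise, and move inwards over the gap behind the tab.

Request:
{"name": "carry_out", "arguments": {"steps": [[[0, 0, 0], 0], [[0, 0, 0], 0], [[0, 0, 0], 0], [[0, 0, 0], 0], [[0, 0, 0], 0], [[0, 0, -2], 0], [[0, 0, -5], 0], [[0, 0, -7.5], 0], [[0, 0, -9], 0], [[0, 0, -9], 0], [[0, 0, -9], 0]], "gripper": 0}}

```text
time_s: 13.6
tcp_pos: [0.588, 0.1161, 0.1942]
ee_rot: [[-0.32, -0.947, -0.001], [-0.947, 0.32, 0.0], [0.0, 0.001, -1.0]]
wrist_force: [-0.2, 0.1, -0.1]
gripper_width: 0.499
```

```bash
python3 - <<'E'
from h import *
s=r.sense();R=s['ee_rot'];p=s['tcp_pos']
print(p,(R.T@s['wrist_force']).round(2),s['gripper_width'])
save('wrist','w2')
for n in ['handle','bolt_tab']:
    for d in r.place_of('wrist',n)[:1]: print(n,d['centre'],(R.T@(d['centre']-p)*100).round(2),d['confidence'])
E
```

```text
[0.58800139 0.11608901 0.19418319] [-0.02  0.17  0.12] 0.4992583773420505
handle [0.5871, 0.1142, 0.1284] [0.21 0.02 6.58] 0.8
bolt_tab [0.5756, 0.0673, 0.1217] [ 5.02 -0.39  7.25] 0.76
```

View pics/w2.png

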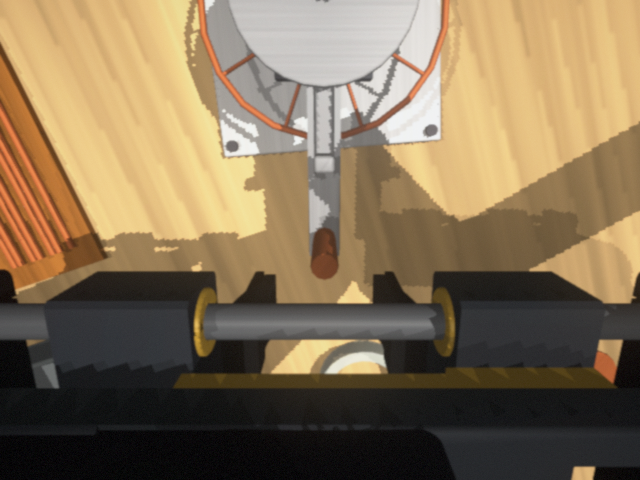

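The handle (323,262) and tab (324,162) lie on the jaw centre line. I'll shut the fingers, move 2.9 cm inwards, and lower into the 41 mm gap behind the tab.

Request:
{"name": "carry_out", "arguments": {"steps": [[[0.5, 0, 0], 0], [[1.5, 0, 0], 0], [[2.5, 0, 0], 0], [[2.9, 0, 0], 0], [[2.9, 0, 0], 0], [[2.9, 0, 0], 0], [[2.9, 0, 0], 0], [[2.9, 0, 0], 0], [[2.9, 0, 2], 0], [[2.9, 0, 3.5], 0], [[2.9, 0, 5], 0], [[2.9, 0, 6.5], 0], [[2.9, 0, 7.7], 0], [[2.9, 0, 8.2], 0], [[2.9, 0, 8.2], 0], [[2.9, 0, 8.2], 0]], "gripper": -1}}

```text
time_s: 15.35
tcp_pos: [0.5786, 0.0884, 0.1118]
ee_rot: [[-0.32, -0.948, -0.002], [-0.948, 0.32, -0.001], [0.002, 0.002, -1.0]]
wrist_force: [0.4, 0.4, -0.6]
gripper_width: 0.008
```

Request:
{"name": "carry_out", "arguments": {"steps": [[[0.3, 0, 0], 0], [[0.6, 0, 0], 0], [[0.9, 0, 0], 0], [[1.1, 0, 0], 0], [[1.3, 0, 0], 0], [[1.4, 0, 0], 0], [[1.4, 0, 0], 0]]}}

```text
time_s: 16.05
tcp_pos: [0.5743, 0.0751, 0.112]
ee_rot: [[-0.32, -0.948, -0.001], [-0.948, 0.32, -0.001], [0.001, 0.001, -1.0]]
wrist_force: [0.9, 0.8, 0.7]
gripper_width: 0.002
```

Request:
{"name": "carry_out", "arguments": {"steps": [[[0.1, 0, 0], 0], [[0.2, 0, 0], 0], [[0.3, 0, 0], 0], [[0.4, 0, 0], 0], [[0.4, 0, 0], 0]]}}

```text
time_s: 16.55
tcp_pos: [0.573, 0.0712, 0.112]
ee_rot: [[-0.32, -0.948, -0.001], [-0.948, 0.32, -0.001], [0.001, 0.001, -1.0]]
wrist_force: [-0.3, 1.1, 0.2]
gripper_width: 0.006
```

Request:
{"name": "carry_out", "arguments": {"steps": [[[0.1, 0, 0], 0], [[0.2, 0, 0], 0], [[0.3, 0, 0], 0], [[0.4, 0, 0], 0], [[0.4, 0, 0], 0]]}}

```text
time_s: 17.05
tcp_pos: [0.5717, 0.0672, 0.112]
ee_rot: [[-0.32, -0.947, -0.002], [-0.947, 0.32, -0.001], [0.002, 0.001, -1.0]]
wrist_force: [-0.1, 0.7, 0.7]
gripper_width: 0.003
```

Request:
{"name": "carry_out", "arguments": {"steps": [[[0.15, 0, 0], 0], [[0.3, 0, 0], 0], [[0.45, 0, 0], 0], [[0.6, 0, 0], 0], [[0.7, 0, 0], 0], [[0.7, 0, 0], 0]]}}

```text
time_s: 17.65
tcp_pos: [0.5694, 0.0603, 0.112]
ee_rot: [[-0.32, -0.947, -0.002], [-0.947, 0.32, -0.001], [0.002, 0.001, -1.0]]
wrist_force: [0.5, 1.2, 0.6]
gripper_width: 0.006
```

Request:
{"name": "carry_out", "arguments": {"steps": [[[0.1, 0, 0], 0], [[0.2, 0, 0], 0], [[0.3, 0, 0], 0], [[0.3, 0, 0], 0]]}}

```text
time_s: 18.05
tcp_pos: [0.5683, 0.0573, 0.112]
ee_rot: [[-0.32, -0.947, -0.002], [-0.947, 0.32, -0.002], [0.002, 0.001, -1.0]]
wrist_force: [0.8, 0.9, 0.6]
gripper_width: 0.002
```

Request:
{"name": "carry_out", "arguments": {"steps": [[[0.1, 0, 0], 0], [[0.2, 0, 0], 0], [[0.3, 0, 0], 0], [[0.3, 0, 0], 0]]}}

```text
time_s: 18.45
tcp_pos: [0.5681, 0.0558, 0.1121]
ee_rot: [[-0.32, -0.947, 0.0], [-0.947, 0.32, 0.001], [-0.001, -0.0, -1.0]]
wrist_force: [0.4, 6.0, -0.3]
gripper_width: 0.003
```

Request:
{"name": "carry_out", "arguments": {"steps": [[[0.1, 0, 0], 0], [[0.2, 0, 0], 0], [[0.2, 0, 0], 0]]}}

```text
time_s: 18.75
tcp_pos: [0.5683, 0.0557, 0.1122]
ee_rot: [[-0.32, -0.947, 0.003], [-0.947, 0.32, 0.004], [-0.005, -0.002, -1.0]]
wrist_force: [0.9, 8.3, -0.8]
gripper_width: 0.001
```

```bash
python3 - <<'E'
from h import *
s=r.sense();R=s['ee_rot']
print(s['tcp_pos'],(R.T@s['wrist_force']).round(2))
im=save('side','s2')
c=im[190:290,270:400]; cv2.imwrite('pics/s2c.png',cv2.resize(c[:,:,::-1],None,fx=5,fy=5,interpolation=2))
E
```

```text
[0.56833285 0.05569148 0.1122038 ] [-8.16  1.86  0.86]
```

View pics/s2c.png

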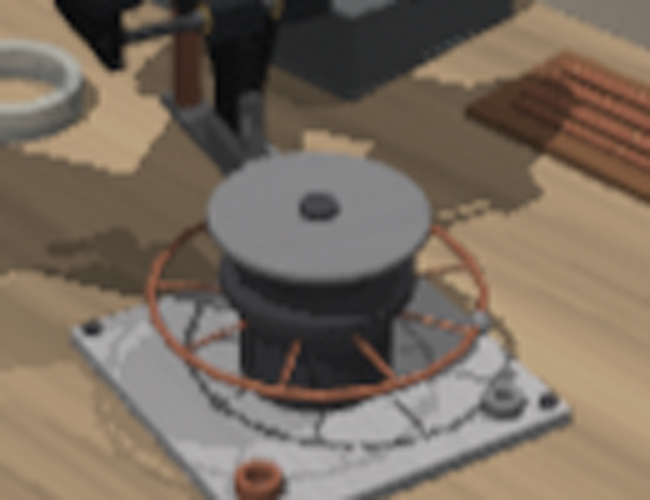

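Hard stop: about 8 N radial and stalled, 91–92 mm from the pivot (about 90 was expected, and a butt would come at about 110). I'll press slightly more, then back off outwards and rise clear.

Request:
{"name": "carry_out", "arguments": {"steps": [[[0.1, 0, 0], 0], [[0.15, 0, 0], 0], [[0.15, 0, 0], 0]]}}

```text
time_s: 19.1
tcp_pos: [0.5684, 0.0558, 0.1122]
ee_rot: [[-0.32, -0.947, 0.005], [-0.947, 0.32, 0.006], [-0.007, -0.003, -1.0]]
wrist_force: [1.0, 7.2, 0.0]
gripper_width: 0.003
```

Request:
{"name": "carry_out", "arguments": {"steps": [[[-0.3, 0, 0], 0], [[-0.8, 0, 0], 0], [[-1.5, 0, 0], 0], [[-1.9, 0, 0], 0], [[-1.9, 0, -1], 0], [[-1.9, 0, -3], 0], [[-1.9, 0, -6], 0], [[-1.9, 0, -9], 0], [[-3, 0, -10], 0], [[-5, 0, -11], 0], [[-6, 0, -11], 0], [[-6, 0, -11], 0], [[-6, 0, -11], 0]]}}

```text
time_s: 20.4
tcp_pos: [0.5863, 0.1118, 0.2213]
ee_rot: [[-0.32, -0.948, 0.002], [-0.948, 0.32, 0.005], [-0.006, -0.0, -1.0]]
wrist_force: [-0.2, -0.3, -0.5]
gripper_width: 0.005
```

```bash
python3 - <<'E'
from h import *
s=r.sense();R=s['ee_rot'];print(s['tcp_pos'],s['wrist_force'])
save('wrist','w3')
for n in ['pivot','handle','bolt_tab']:
    for d in r.place_of('wrist',n)[:1]: print(n,d['centre'],d['confidence'])
r.capture('top'); places('top',['pivot','handle','bolt_tab','wheel_bead','collar','nut','tin','spool','tape'])
r.capture('side'); places('side',['pivot','handle','bolt_tab','wheel_bead'])
E
```

```text
[0.58626265 0.11180196 0.22127999] [-0.20089634 -0.28605535 -0.4509755 ]
handle [0.5855, 0.1145, 0.1305] 0.87
bolt_tab [0.565, 0.0448, 0.1222] 0.91
top pivot [ 0.5383 -0.0271  0.1297] 0.63
top handle [0.5858 0.1171 0.1271] 0.72
top handle [ 0.6067  0.2926 -0.0031] 0.66
top bolt_tab [0.5644 0.0432 0.1246] 0.62
top wheel_bead [ 0.579  -0.1072  0.0584] 0.72
top collar [ 0.447  -0.0829  0.013 ] 0.61
top nut [ 0.5823 -0.1182  0.0159] 0.51
top tin [ 0.5715 -0.4416 -0.0006] 0.96
top tape [ 0.4478 -0.0793  0.0112] 0.44
top tape [ 6.049e-01  2.912e-01 -1.000e-04] 0.42
side pivot [ 0.5386 -0.0292  0.1287] 0.87
side pivot [ 0.4485 -0.078   0.0073] 0.59
side handle [0.5874 0.12   0.131 ] 0.75
side bolt_tab [ 0.4472 -0.0759  0.0091] 0.73
side bolt_tab [0.561  0.0377 0.1241] 0.64
side wheel_bead [ 0.5804 -0.1055  0.0629] 0.95
side wheel_bead [ 0.4023  0.3257 -0.0015] 0.4
```

View pics/w3.png

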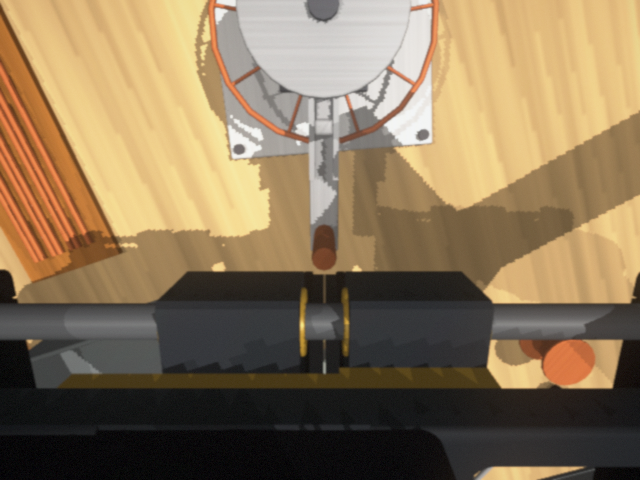

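The tab (323,127) now sits near the cap. To confirm full travel, I'll compare the handle-to-tab distance by ray casting with the same measurement made before pushing.

```bash
python3 - <<'E'
from h import *
r.capture('wrist')
im=cv2.imread('pics/w3.png'); w2=cv2.imread('pics/w2.png')
cv2.imwrite('pics/cmp.png',np.hstack([cv2.resize(w[70:290,280:370],None,fx=2.7*1,fy=2.7,interpolation=2) for w in (w2,im)]))
for d in r.cut_out('wrist','bolt_tab')[:1]:
    v,u=np.nonzero(d['pixels']);print(d['confidence'],u.min(),u.max(),v.min(),v.max())
piv=np.array([.5384,-.0283])
for n,u,v,z in [('tab v122',323.5,122,.136),('tab v130',323.5,130,.136),('handletop',324,258,.154),('centre',322,6,.115)]:
    q=ray('wrist',u,v,z); print(n,q.round(4),'from pivot',np.linalg.norm(q[:2]-piv).round(4))
E
```

```text
0.88 315 333 98 134
tab v122 [0.5626 0.0391 0.136 ] from pivot 0.0716
tab v130 [0.5641 0.0436 0.136 ] from pivot 0.0764
handletop [0.5887 0.1176 0.154 ] from pivot 0.1544
centre [ 0.5411 -0.0278  0.115 ] from pivot 0.0027
```

View pics/cmp.png

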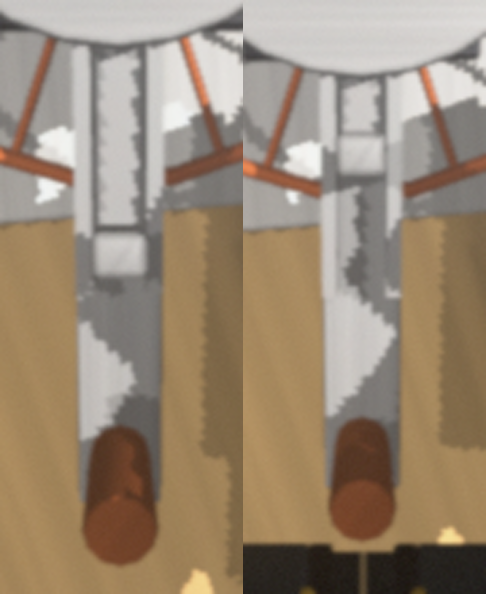

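The tab top centre is at row 127.4, which puts it about 75 mm from the pivot with the handle at about 155 mm, so the bolt is fully home. The bead and loose things are unmoved and the robot is clear, so I'll hand in.

```bash
python3 -c "
from station import r
print(r.sense()['time_s'], r.finish_job())"
```

```text
the job is handed in; nothing more can be done
21.45 None
```

The crank is set in the middle of its free play, and the lock bolt is pushed fully home. I handed the job in at about 21 s, with the gripper clear of everything.

- **Feeling the play:** I gripped the handle and turned clockwise until it resisted with about 6 N, then anticlockwise to about 5 N. The free play came to about 32 mm, and I set the crank within about 0.5 mm of its middle.
- **Bolt:** I let go and pushed the tab inwards with shut fingers. It slid past the point where it would butt and stopped hard at about 8 N. In the last wrist picture the tab is about 75 mm from the pivot, which is the fully home position.
- **Wheel and loose things:** The wheel bead, collar, nut, tin and tape are where they were, within the networks' few mm. The spool, screwdriver and spanner were not measured again at the end, but the arm only passed well above them.
- **Disagreements:** The networks' own estimates of the tab's final distance from the pivot ranged from about 70 to 82 mm. I relied on the picture measurement and the felt hard stop instead. The last anticlockwise force reading, 5.0 N, was slightly below the one before it, 5.3 N, which is within sensor noise.

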